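# Load the sign glue-up jig

### The arm

A 6-joint arm with a two-finger parallel gripper is mounted at the origin on the work surface. World frame = base frame: x ahead of the robot, y to its left, z up, the work surface at z = 0. Lengths are in m, angles in rad, forces in N, time in s.
With the tool pointing down it reaches from about 0.35 to 0.8 m from the base axis. Payload 7.3 kg.
Tool frame: the origin (TCP) lies between the finger pads; the fingertips stand 19 mm ahead of it and the grasp point (between the pads) is the TCP; x points along the fingers, y is the direction in which the jaws open and shut, and the axes are right-handed (so a half turn about x gives the same grasp; the last joint's range is limited). The gripper opens to 85 mm and grips with 20 to 120 N. Pads are 22 mm wide; open, the fingers measure 114 mm over their backs; the gripper's body (76 mm by 85 mm) begins 54 mm behind the grasp point. The pads swing forward as they close: fully open they stand 13 mm farther back than shut.
Start: joints at [-1.442, 0.342, 1.524, -0, 1.275, -0.146], TCP at [0.142, -0.505, 0.25] pointing down, gripper open.
Joint ranges: [-2.53, 2.53], [-0.77, 2.02], [0.04, 2.7], [-1, 4.14], [0.28, 2.66], [-3.11, 3.11]. Speed limits (rad/s): [2.57, 2.57, 3.14, 3.14, 3.14, 3.14].

### API

Orientations are given as a unit quaternion [x, y, z, w].
In Python, from bench import manip, camera gives the robot as it stands.
- The arm moves only by the tool carry_out, never from a script. Its argument "commands" is a list of rows, each a list of 3 entries, a list of its own where there are three numbers: the turn, a rotation vector about the tool's x, y, z in rad, then the shift along the tool's x, y, z in units of 25 mm (1.0 is 25 mm), then the opening in per cent of the stroke, from 0 (shut) to 100 (fully open). In form: [[[rx, ry, rz], [dx, dy, dz], fingers], ...]. A call has exactly 8 rows; each row is the pose to reach, as a shift and turn from the pose commanded when the call began, along the tool's axes at that moment; what a row does not reach only later rows make up. A row lasts 1/8 s, in which the tool goes at most 62.5 mm and 10.7 degrees, less where a joint would pass 70% of its speed; a pose out of reach is approached as far as the arm can. A call with a gripper value outside its range is refused whole. The fingers move at their own pace and stop on an object; the grip force is fixed at half the most. Time passes only in rows, so rows that repeat a pose let the fingers close, or fill a call up. It gives the time, the measured TCP pose, the force and the opening at its end, in the units of the state.
- manip.read_state(): the state, without advancing time (a new reading comes with each control period).
- camera(name): name is "scene" or "top"; returns a dict with "frame" (400x640x3 uint8, red, green, blue), "camera_matrix" (3x3 intrinsics, pixels), "rvec" (rotation vector, rad) and "tvec" (3), from world to camera coordinates, as OpenCV has them. Camera axes: x right, y down, z forward; pixel columns grow to the right and rows downward; lengths in m; the calibration is good to about 2 mm. A picture is of the moment at which its call begins. There is no depth.
- manip.job_done(): hands the job in, once; it reports no verdict.
The state is a dict: "clock": time; "joint_pos": joint angles; "joint_velocities": joint speeds; "joint_efforts": joint torques, N m; "ee_pos": TCP position; "ee_rot": TCP orientation; "wrist_force": force on the tool from outside, world axes, zero at the start; "moment": the same for the moment, N m; "grip_width": finger opening in m.
Only numpy, scipy, OpenCV 4.12 (cv2) and the standard library are available. Lean on these libraries where they do the work, as an engineer would, in place of code of your own. Each camera call takes 0.05 s, during which the arm holds its last target. There are 200 camera calls.

### The job

Load the wooden glue-up jig: swing its keeper bar clear of the two pockets, seat the arrow-shaped tile and the long rectangular tile flat and fully home in the pockets that match their outlines, then swing the keeper bar back over both tiles until it meets its stop. Lower the tiles in rather than dropping them, and leave the other tiles, tins, brush and tape where they are.

Things in the scene. Friction and masses are not known exactly. Their poses are not given: they have to be found in the camera images.
- jig: Fixed wooden jig: board 124 (x) x 280 (y) x 10 mm with two pockets framed by fence strips 16 mm wide, their tops 22 mm above the table. Origin at the board's underside, at its middle, on the keeper's pivot axis; z up. Arrow pocket on the +y side, rectangular pocket on the -y side; a pillar of radius 11 mm at the origin carries the keeper bar. Yaw within 0.3 rad of the world's.
- arrow_pocket (a point): Centre of the arrow pocket's floor, at (0, 75, 10) mm in the jig, axes as the jig's. The arrow tile's outline plus 1.5 mm on every side, pointing along jig +y (away from the pivot); walls upright for 6 mm, then a steep lead-in 3 mm wide and 6 mm high to the fence top. With the tile home, the tile's origin is at this point and its x axis along jig +y.
- bar_pocket (a point): Centre of the rectangular pocket's floor, at (0, -78, 10) mm in the jig, axes as the jig's. 83 mm along jig y by 47 mm along jig x (1.5 mm clearance on every side); walls and lead-in as the arrow pocket's. With the rectangular tile home, its origin is at this point and its x axis along the jig's y, either way round.
- keeper (a joint): Angle of the flat aluminium keeper bar (200 x 24 x 8 mm, underside 43 mm above the table) about the pivot: 0 = at its stop, along jig y over both pockets; grows counter-clockwise from above, the knob end going from jig +y to jig -x; 1.57 = across, clear of both pockets; far stop 1.75. Starts at 0 to 0.35. Friction under 1 N at the knob, no spring, stays where left.
- keeper_knob (a point): Centre of the top of the keeper's upright black knob, a cylinder 16 mm in diameter and 30 mm tall standing on the bar 88 mm from the pivot; knob top 81 mm above the table, bar top 51 mm. Can be pinched from above and led round the arc; seated tiles clear the bar by 3 mm.
- arrow_tile: The larger pale teal arrow-shaped tile (pentagon: square back, 90 degree point), 70 mm long, 50 mm wide, 30 mm thick, 60 to 120 g, flat on the table. Origin at the underside, midway along its length on the centreline; x points to the tip (x = +35 mm); parallel sides from x = -35 to +10 mm; z up. Seated, its top is 40 mm above the table, 18 mm above the fence.
- bar_tile: The long rectangular pale teal tile, 80 (x) x 44 (y) x 30 mm, 60 to 120 g, lying flat on the table. Origin at the centre of its underside; x along its length; z up. Seated, it stands 18 mm above the fence.
- small_arrow: Leave alone: a smaller arrow tile of the same paint, 43 x 31 x 18 mm, on the table. Origin at the underside's middle.
- square_tile: Leave alone: a square tile of the same paint, 62 x 62 x 30 mm, too wide for either pocket. Origin at the underside's centre.
- tin_a: Leave alone: small paint tin, 74 mm in diameter, 85 mm tall, standing. Origin at the underside's centre.
- tin_b: Leave alone: a second small paint tin, same size.
- tin_big: Leave alone: larger paint tin, 104 mm in diameter, 125 mm tall, standing.
- brush: Leave alone: a wooden-handled brush lying on the table beyond the jig.
- tape_roll: Leave alone: a roll of masking tape, 80 mm in diameter, 22 mm tall, lying flat between the robot and the jig.
There are look-alikes about, which are no part of the job. Leave any green or pink look-alike of the arrow_tile alone.

How it is judged:
By the outcome, as a careful person would: the job done as asked, in the order asked, and still so for the second after the job is handed in, with the robot touching nothing.
It also fails if it takes over 69 s, if anything falls off the work surface, if the arm or the gripper's body presses on something with over 40 N, if the wrist force passes 120 N, or if a joint passes its speed limit or range.

## Working session

There is one attempt and no reset: what is moved stays moved. The work goes in short steps, Python scripts to look and compute and a tool call to move; the robot and the scene stay as the last step left them, time stands still between calls to the robot, and variables do not carry over. Pictures are saved under pics/ and viewed, about 8 in all and at most 12, crops included, and the job is handed in when it is done.

Besides the shell and the picture viewer there is one more tool, called after ">>>" as a command line: name --argument value ..., lists and objects as JSON in quotes. carry_out: Moves the arm, as the interface text tells. Its arguments: {"type":"object","properties":{"commands":{"type":"array","items":{"type":"array"}}},"required":["commands"]}

```bash
ls; mkdir -p pics; cat > h.py <<'E'
import numpy as np, cv2
from scipy.spatial.transform import Rotation as R
from bench import manip, camera
def shot(n,f=None):
    c=camera(n)
    if f: cv2.imwrite(f,c['frame'][:,:,::-1])
    return c
def ray(c,uv,z):
    uv=np.array(uv,float).reshape(-1,2)
    Rm,_=cv2.Rodrigues(np.array(c['rvec'],float)); t=np.array(c['tvec'],float).ravel()
    d=np.c_[uv,np.ones(len(uv))]@np.linalg.inv(c['camera_matrix']).T@Rm
    o=-Rm.T@t
    return o+d*((z-o[2])/d[:,2])[:,None]
def proj(c,P):
    return cv2.projectPoints(np.array(P,float).reshape(-1,1,3),np.array(c['rvec'],float),np.array(c['tvec'],float),np.array(c['camera_matrix'],float),None)[0].reshape(-1,2)
E
python3 - <<'E'
from h import *
a=shot('top','pics/top0.png');b=shot('scene','pics/scene0.png')
for c in(a,b):
    print(c['camera_matrix'].tolist(), ray(c,[320,200],0), -cv2.Rodrigues(np.array(c['rvec'],float))[0].T@np.array(c['tvec']).ravel())
s=manip.read_state();print(s);print(R.from_quat(s['ee_rot']).as_matrix().round(3))
E
```

```text
pics
[[386.1764004433993, 0.0, 323.2769736994055], [0.0, 386.1764004433993, 192.34409582147077], [0.0, 0.0, 1.0]] [[0.55233915 0.04417331 0.        ]] [0.52164996 0.02256144 1.26231347]
[[499.03125557440956, 0.0, 315.2256202608844], [0.0, 499.03125557440956, 195.86265615572887], [0.0, 0.0, 1.0]] [[0.54472566 0.07555295 0.        ]] [ 1.16021936 -0.57071262  1.24765897]
{'clock': 0.1, 'joint_pos': array([-1.44200956e+00,  3.42643263e-01,  1.52491051e+00, -1.76585547e-06,
        1.27538343e+00, -1.46023942e-01]), 'joint_velocities': array([ 0.00077548, -0.00152247, -0.00179954,  0.00190767, -0.00016613,
       -0.00016689]), 'joint_efforts': array([ 2.13837629e-03, -4.34448266e+01, -2.46490645e+01, -1.12924645e-04,
        4.70079220e-03, -1.41951466e-05]), 'ee_pos': array([ 0.14243356, -0.50497512,  0.24970434]), 'ee_rot': array([ 0.70044542,  0.09733033, -0.70043842,  0.09637961]), 'wrist_force': array([ 0.43030308, -0.86901963, -0.33169672]), 'moment': array([-0.01347222, -0.06377937, -0.07653282]), 'grip_width': 0.0853174548014133}
[[-0.     0.271 -0.962]
 [ 0.001 -0.962 -0.271]
 [-1.    -0.001 -0.   ]]
```

View pics/top0.png

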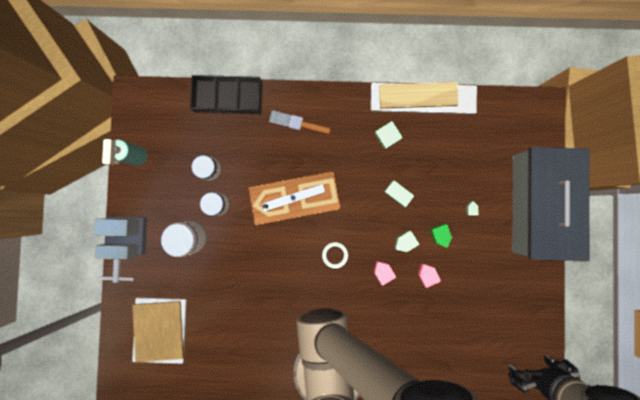

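View pics/scene0.png

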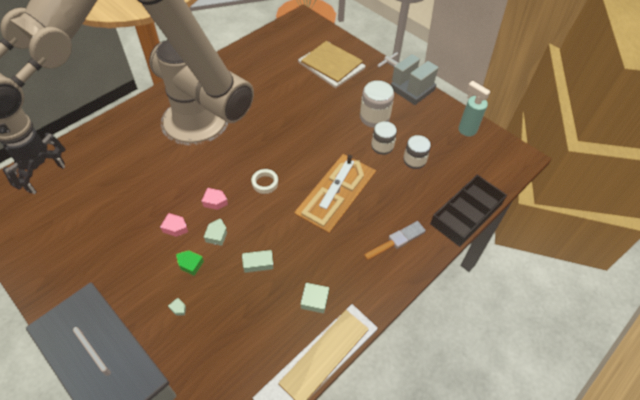

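Top view: up = +x, left = +y. The wanted arrow is the pale teal one at (406,242). It could be confused with the small pale arrow (473,208), the green one (443,236) or the pink ones (384,272) and (429,275). The wanted rectangle is at (400,193); the square at (388,134) is a look-alike. The jig is at (294,198), with its knob at about (265,206).

```bash
cat > meas.py <<'E'
from h import *
def teal(c,zs=0.03,amin=60):
    hsv=cv2.cvtColor(c['frame'],cv2.COLOR_RGB2HSV)
    m=cv2.inRange(hsv,(40,15,130),(95,90,255))
    cs,_=cv2.findContours(m,cv2.RETR_EXTERNAL,cv2.CHAIN_APPROX_NONE)
    return m,[k for k in cs if cv2.contourArea(k)>amin]
E
python3 - <<'E'
from meas import *
a=shot('top');b=shot('scene')
for n,c in(('top',a),('scene',b)):
    m,cs=teal(c,amin=40)
    for k in cs:
        M=cv2.moments(k);u=[M['m10']/M['m00'],M['m01']/M['m00']]
        P=ray(c,k.reshape(-1,2),0.03)[:,:2]
        r=cv2.minAreaRect((P*1000).astype(np.float32))
        print(n,np.round(u,1),cv2.contourArea(k),ray(c,u,.03)[0,:2].round(4),np.round(r[0],1),np.round(r[1],1),round(r[2],1))
f=a['frame'];g=b['frame']
x=cv2.resize(f[165:265,240:490],(800,320),interpolation=cv2.INTER_CUBIC)
y=cv2.resize(g[145:285,150:390],(480,280),interpolation=cv2.INTER_CUBIC)
im=np.zeros((600,800,3),np.uint8);im[:320]=x;im[320:,:480]=y
cv2.imwrite('pics/crop1.png',im[:,:,::-1])
# values
print(f[242,395:420].tolist())
E
```

```text
top [ 25.5 391.7] 63.5 [-0.0784  0.9497] [-72.9 938.5] [ 55.3 108.1] 2.0
top [ 10.1 383.5] 42.0 [-0.0551  1.0001] [ -56.3 1002.9] [60.9 30.9] 79.8
top [ 23.5 368.4] 171.0 [-0.007   0.9607] [ -5.3 947.4] [ 91.  182.4] 13.5
top [574.4 278.2] 45.5 [ 0.3301 -0.7644] [ 327.2 -764.4] [76.2 35.2] 50.0
top [406.2 241.9] 298.5 [ 0.4271 -0.2338] [ 425.  -230.1] [53.9 70.3] 32.5
top [591.5 318. ] 3196.5 [ 0.2082 -0.8178] [ 268.1 -810.1] [143.3 525.3] 89.9
top [472.2 208.5] 108.0 [ 0.5393 -0.441 ] [ 541.1 -439.9] [43.6 34.6] 8.9
top [601.1 208.8] 73.0 [ 0.5509 -0.8482] [ 545.8 -844.1] [44.8 92.8] 81.2
top [399.  193.3] 365.5 [ 0.5808 -0.2076] [ 580.7 -207.5] [84.  48.4] 53.9
top [121.  149.9] 184.0 [0.6936 0.69  ] [694.3 689.4] [44.2 68.1] 89.3
top [388.4 134.4] 382.0 [ 0.7688 -0.1692] [ 768.9 -168.9] [65.4 66.5] 34.3
top [600.9  61. ] 72.5 [ 1.0274 -0.8481] [1028.9 -844.6] [36.6 84.2] 19.2
top [525.2  60.6] 317.0 [ 1.0219 -0.605 ] [1012.7 -599.4] [147.2 120.8] 14.7
top [421.3  45.8] 71.5 [ 1.0614 -0.2692] [1061.  -271.3] [55.1 83.5] 45.8
top [582.5  45.2] 1708.0 [ 1.0778 -0.789 ] [1086.2 -802.7
[... 573 characters left out ...]
309.0 [ 0.4317 -0.2328] [ 429.1 -227.9] [54.5 72.1] 34.0
scene [476.5 103.7] 150.5 [0.6411 0.7502] [639.9 752.3] [69.4 64.2] 13.8
scene [423.8  70. ] 232.0 [0.4011 0.756 ] [401.1 757.4] [106.3  53.1] 88.5
scene [407.1  62.1] 164.5 [0.3298 0.7449] [328.9 746.5] [ 41.8 106.1] 0.2
[[101, 83, 63], [116, 129, 105], [169, 199, 170], [226, 245, 224], [233, 247, 233], [230, 245, 230], [230, 245, 230], [232, 247, 231], [234, 247, 232], [229, 245, 230], [231, 246, 230], [230, 246, 230], [232, 246, 229], [231, 246, 230], [231, 245, 229], [232, 246, 232], [230, 246, 229], [228, 245, 227], [231, 246, 230], [234, 248, 232], [233, 248, 232], [233, 248, 230], [207, 230, 201], [161, 163, 135], [112, 86, 61]]
```

View pics/crop1.png

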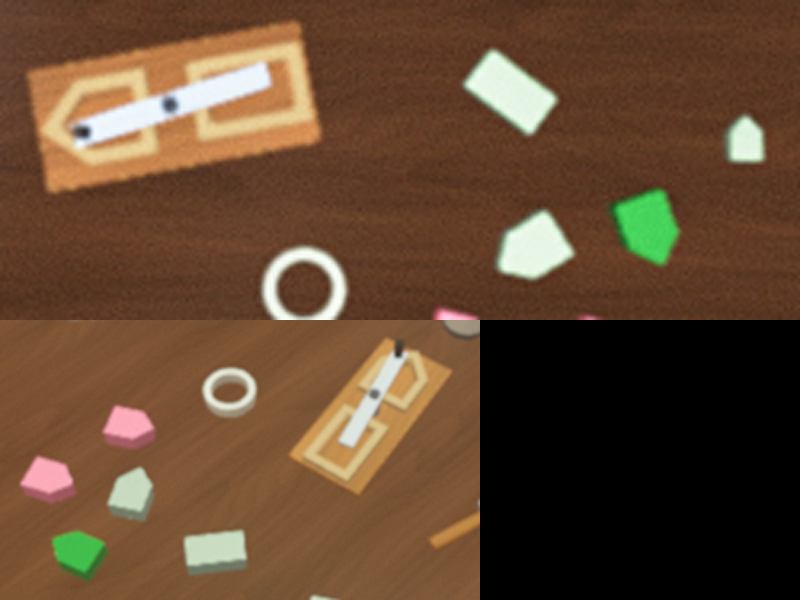

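The crop confirms the choice: pale pentagon at top px (406,242), about 70×52 mm, with its tip toward the lower left, and the small arrow only 43 mm. The keeper knob is at top px (266,206). Next I refine the poses at sub-pixel level from both views.

```bash
cat >> meas.py <<'E'
S=6
def contour(c,maskfn,box):
    x0,y0,x1,y1=box
    im=cv2.resize(c['frame'][y0:y1,x0:x1],None,fx=S,fy=S,interpolation=cv2.INTER_CUBIC)
    m=maskfn(im)
    cs,_=cv2.findContours(m,cv2.RETR_EXTERNAL,cv2.CHAIN_APPROX_NONE)
    k=max(cs,key=cv2.contourArea).reshape(-1,2)
    return (k+.5)/S-.5+[x0,y0]
def shape(c,maskfn,box,z):
    P=ray(c,contour(c,maskfn,box),z)[:,:2]*1000
    P=P.astype(np.float32)
    M=cv2.moments(P.reshape(-1,1,2)); cen=np.array([M['m10'],M['m01']])/M['m00']
    (cx,cy),(w,h),an=cv2.minAreaRect(P)
    if w<h: w,h,an=h,w,an+90
    return cen,np.array([cx,cy]),w,h,(an+90)%180-90,abs(M['m00'])
def bright(t): return lambda im: cv2.inRange(im[:,:,1],t,255)
def orange(im):
    h=cv2.cvtColor(im,cv2.COLOR_RGB2HSV); m=cv2.inRange(h,(5,90,135),(28,255,255)); 
    return cv2.morphologyEx(m,cv2.MORPH_OPEN,np.ones((13,13),np.uint8))
E
python3 - <<'E'
from meas import *
a=shot('top');b=shot('scene')
np.set_printoptions(suppress=True,precision=1)
print(b['frame'][259,238:280,1],b['frame'][240:280,257,1],b['frame'][215:250,216,1])
for n,c,bx,ts in(('top arrow',a,(385,222,430,262),(165,190)),('top bar',a,(375,170,425,215),(165,190)),
  ('sc arrow',b,(195,210,235,250),(140,160,175)),('sc bar',b,(235,240,282,280),(140,160,175))):
    for t in ts: print(n,t,*shape(c,bright(t),bx,.03))
print('jig',*shape(a,orange,(235,160,355,235),.01))
print('jig s',*shape(b,orange,(285,145,385,240),.01))
print(a['frame'][198,240:256].tolist())
def dark(im): return cv2.inRange(im.max(2),0,75)
for n,c,bx,z in(('knob top',a,(258,198,274,214),.081),('knob sc',b,(343,150,356,160),.081)):
    cc=contour(c,dark,bx);print(n,cc.min(0),cc.max(0),cc.mean(0),ray(c,cc.mean(0),z))
# keeper bar (white)
def white(im):
    h=cv2.cvtColor(im,cv2.COLOR_RGB2HSV); return cv2.inRange(h,(0,0,170),(180,45,255))
print('keeper',*shape(a,white,(250,170,345,225),.051))
E
```

```text
[ 87  87  86 103 157 203 219 221 220 220 220 220 220 220 220 220 221 221
 221 221 221 222 221 221 221 221 221 221 221 222 221 222 221 206 154  95
  85  85  88  88  87  85] [ 87  89  90  91  88  88  89  89  89  86  88 140 198 219 221 221 221 221
 221 221 221 221 221 221 221 213 179 134 120 120 114  97  89  84  86  86
  86  86  85  86] [ 84  80  80  81 112 171 207 218 219 218 218 219 219 218 218 218 218 219
 219 219 219 219 220 217 189 143 124 125 125 107  92  88  88  89  86]
top arrow 165 [ 427.1 -234.5] [ 424.7 -230.9] 70.71414184570312 54.00603485107422 -56.63438034057617 3127.7895277997013
top arrow 190 [ 427.1 -234.5] [ 424.6 -230.9] 69.09846496582031 52.55636978149414 -56.45016098022461 2946.7169830452185
top bar 165 [ 581.  -207.9] [ 581.  -207.9] 83.82075500488281 47.5730094909668 54.300636291503906 3808.790095604025
top bar 190 [ 580.9 -207.9] [ 581. -208.] 82.09175109863281 45.87137222290039 54.299320220947266 3601.126472640317
sc arrow 140 [ 428.9 -231.8] [ 426.3 -227.8] 73.6142807006836 55.96497344970703 -56.7340087890625 3314.8907672013156
sc arrow 160 [ 428.4 -231.6] [ 42
[... 551 characters left out ...]
jig [556.5 129.1] [556.6 128.9] 285.4269104003906 129.0579071044922 -77.47964668273926 35624.72458036155
jig s [562.3 126.2] [557.6 133.5] 295.5199890136719 133.04164123535156 -77.37017250061035 30437.38915922367
[[104, 66, 49], [105, 69, 50], [101, 67, 46], [110, 66, 49], [105, 66, 49], [104, 68, 47], [104, 66, 46], [102, 64, 43], [100, 68, 46], [115, 69, 45], [151, 94, 54], [194, 128, 80], [195, 128, 80], [195, 129, 80], [197, 132, 81], [193, 129, 80]]
knob top [264.1 204.9] [266.8 206.8] [265.5 205.8] [[0.5 0.2 0.1]]
knob sc [347.9 156.1] [350.1 159.4] [349.1 158. ] [[0.5 0.2 0.1]]
keeper [558.2 124.6] [556.9 129.1] 203.61016845703125 27.71871566772461 -70.37088966369629 4995.146749527368
```

```bash
cat >> h.py <<'E'
def down(yaw):
    y=np.radians(yaw); c,s=np.cos(y),np.sin(y)
    return R.from_matrix(np.array([[0,c,s],[0,s,-c],[-1,0,0]]))
def pose():
    s=manip.read_state(); return np.array(s['ee_pos'])*1000,R.from_quat(s['ee_rot']),s
def cmd(*targets,base=None):
    "targets: (x,y,z mm, jaw yaw deg) -> turn, shift from the present pose"
    p,q,s=pose()
    if base is not None: p=np.array(base[:3],float); q=down(base[3])
    for t in targets:
        r=(q.inv()*down(t[3])).as_rotvec(); d=q.inv().apply(np.array(t[:3])-p)/25
        print(r.round(3).tolist(),d.round(2).tolist())
PIV=np.array([557.3,130.4]); JY=12.5
def jig(x,y):
    a=np.radians(JY); return PIV+[x*np.cos(a)-y*np.sin(a),x*np.sin(a)+y*np.cos(a)]
E
python3 - <<'E'
from meas import *
b=shot('scene')
def white(im):
    h=cv2.cvtColor(im,cv2.COLOR_RGB2HSV); return cv2.inRange(h,(0,0,170),(180,45,255))
print(*shape(b,white,(310,150,365,215),.051), ray(b,[349.1,157],.081))
cmd((380,-250,200,-30),(527,212,170,19.6),(527,212,110,19.6))
E
```

```text
[560.2786432  127.07670498] [558.58843994 131.61470032] 202.80088806152344 26.72124481201172 -70.48905563354492 4751.182903360925 [[0.53036355 0.21204379 0.081     ]]
[-0.772, -0.0, 0.0] [2.01, -7.25, -11.92]
[-1.638, -0.0, 0.0] [3.21, -23.44, -22.59]
[-1.638, -0.0, 0.0] [5.61, -23.44, -22.59]
```

>>> carry_out --commands '[[[-0.19, 0, 0], [0.5, -1.8, -3], 100], [[-0.38, 0, 0], [1, -3.6, -6], 100], [[-0.57, 0, 0], [1.5, -5.4, -9], 100], [[-0.77, 0, 0], [2, -7.25, -11.9], 80], [[-0.95, 0, 0], [2, -9.5, -13.5], 60], [[-1.12, 0, 0], [2, -11.8, -15], 40], [[-1.3, 0, 0], [2, -14, -16.5], 30], [[-1.45, 0, 0], [2, -16.3, -18], 30]]'

```text
clock: 1.35
ee_pos: [0.4226, -0.0997, 0.2029]
ee_rot: [0.459, 0.538, -0.459, 0.538]
wrist_force: [0.7, -0.1, -0.2]
grip_width: 0.0257
```

```bash
python3 - <<'E'
from h import *
p,q,s=pose();print(p,s['grip_width'],s['clock'])
cmd((527.5,213.3,160,19.6),(527.5,213.3,110,19.6))
E
```

```text
[422.56897136 -99.66489282 202.85342015] 0.025748095997012624 1.35
[-0.183, 0.001, -0.001] [1.71, 6.13, -11.7]
[-0.183, 0.001, -0.001] [3.71, 6.12, -11.7]
```

>>> carry_out --commands '[[[-0.05, 0, 0], [0.4, 1.3, -2.4], 30], [[-0.1, 0, 0], [0.8, 2.6, -4.8], 30], [[-0.15, 0, 0], [1.2, 3.8, -7.1], 30], [[-0.18, 0, 0], [1.6, 5, -9.4], 30], [[-0.18, 0, 0], [1.7, 6.1, -11.7], 30], [[-0.18, 0, 0], [2.7, 6.1, -11.7], 30], [[-0.18, 0, 0], [3.2, 6.1, -11.7], 30], [[-0.18, 0, 0], [3.2, 6.1, -11.7], 30]]'

```text
clock: 2.35
ee_pos: [0.5268, 0.2101, 0.1218]
ee_rot: [0.409, 0.577, -0.411, 0.576]
wrist_force: [-0.3, -1.1, 0.5]
grip_width: 0.0255
```

```bash
python3 - <<'E'
from h import *
p,q,s=pose();print(p,s['grip_width'],s['clock'],s['joint_pos'].round(2))
cmd((527.5,213.3,76,19.6))
c=shot('scene');d=shot('top')
im=np.zeros((600,800,3),np.uint8)
im[:600,:400]=cv2.resize(c['frame'][110:210,300:367],(400,600),interpolation=cv2.INTER_CUBIC)
im[:600,400:]=cv2.resize(d['frame'][155:245,240:300],(400,600),interpolation=cv2.INTER_CUBIC)
cv2.imwrite('pics/knob.png',im[:,:,::-1])
E
```

```text
[526.84949873 210.06494108 121.77270019] 0.025540634508413495 2.35 [ 0.24  0.55  1.57 -0.    1.02 -0.09]
[-0.008, 0.0, 0.003] [1.83, 0.07, -0.11]
```

View pics/knob.png

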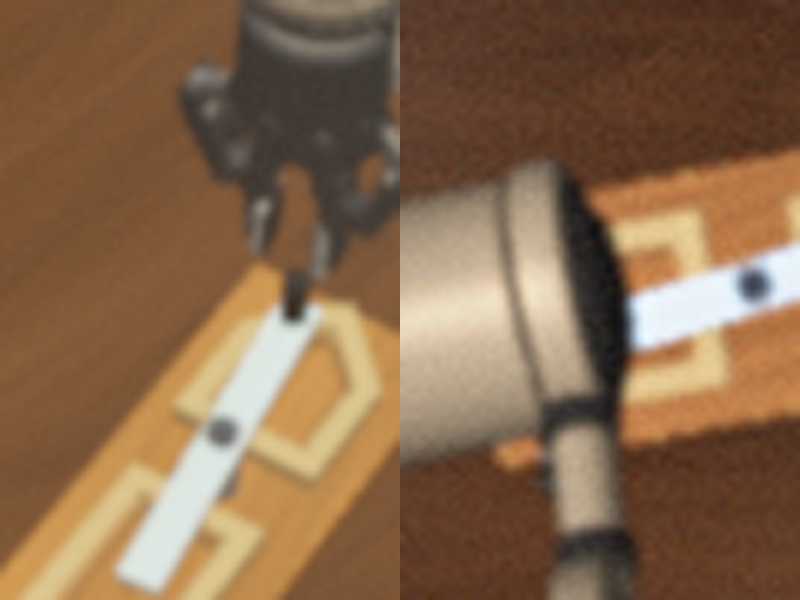

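The scene crop shows the fingertips at (260,235) and (322,262), straddling the knob top at (295,280). Descend to cage it.

>>> carry_out --commands '[[[0, 0, 0], [0.5, 0.05, -0.1], 30], [[0, 0, 0], [1, 0.05, -0.1], 30], [[0, 0, 0], [1.5, 0.05, -0.1], 30], [[0, 0, 0], [1.85, 0.05, -0.1], 30], [[0, 0, 0], [1.85, 0.05, -0.1], 26], [[0, 0, 0], [1.85, 0.05, -0.1], 10], [[0, 0, 0], [1.85, 0.05, -0.1], 10], [[0, 0, 0], [1.85, 0.05, -0.1], 10]]'

```text
clock: 3.45
ee_pos: [0.528, 0.2137, 0.0764]
ee_rot: [0.41, 0.576, -0.41, 0.576]
wrist_force: [1.0, -0.6, -4.6]
grip_width: 0.0139
```

```bash
python3 - <<'E'
from h import *
p,q,s=pose();print(p,s['grip_width'],s['clock'],s['wrist_force'])
P=PIV
v=p[:2]-P; r=np.hypot(*v); a0=np.degrees(np.arctan2(v[1],v[0])); print(r,a0-90-JY)
y0=np.degrees(np.arctan2(*q.as_matrix()[[1,0],1])); print('yaw',y0)
aa=[12,24,36,48,58,68,78,86.5]
T=[]
for d in aa:
    t=np.radians(a0+d); T.append((P[0]+r*np.cos(t),P[1]+r*np.sin(t),p[2],y0+d))
cmd(*T)
E
```

```text
[528.00249383 213.69482138  76.3891003 ] 0.013928932922635012 3.45 [ 0.99465164 -0.62556542 -4.58787557]
88.29706187734101 6.878436790674968
yaw 19.136617505505903
[-0.209, 0.0, 0.0] [0.0, -0.73, 0.08]
[-0.419, 0.0, 0.0] [0.0, -1.44, 0.31]
[-0.628, 0.0, 0.0] [0.0, -2.07, 0.68]
[-0.838, 0.0, 0.0] [0.0, -2.62, 1.18]
[-1.012, 0.0, 0.0] [0.0, -2.99, 1.67]
[-1.187, 0.0, 0.0] [0.0, -3.27, 2.22]
[-1.361, 0.0, 0.0] [0.0, -3.44, 2.81]
[-1.51, 0.0, 0.0] [0.0, -3.51, 3.33]
```

>>> carry_out --commands '[[[-0.183, 0, 0], [0, -0.64, 0.06], 10], [[-0.366, 0, 0], [0, -1.27, 0.235], 10], [[-0.55, 0, 0], [0, -1.845, 0.52], 10], [[-0.733, 0, 0], [0, -2.36, 0.91], 10], [[-0.916, 0, 0], [0, -2.8, 1.38], 10], [[-1.1, 0, 0], [0, -3.15, 1.93], 10], [[-1.283, 0, 0], [0, -3.385, 2.53], 10], [[-1.466, 0, 0], [0, -3.51, 3.16], 10]]'

```text
clock: 4.45
ee_pos: [0.472, 0.1102, 0.0765]
ee_rot: [-0.083, 0.701, 0.083, 0.703]
wrist_force: [7.1, 4.4, -12.6]
grip_width: 0.0135
```

>>> carry_out --commands '[[[0, 0, 0], [0, 0, 0], 10], [[0, 0, 0], [0, 0, 0], 30], [[0, 0, 0], [0, 0, 0], 30], [[0, 0, 0], [-0.6, 0, 0], 30], [[0, 0, 0], [-1.6, 0, 0], 30], [[0, 0, 0], [-2.8, 0, 0], 60], [[0, 0, 0], [-3.2, 0, 0], 100], [[0, 0, 0], [-3.2, 0, 0], 100]]'

```text
clock: 5.45
ee_pos: [0.4711, 0.1104, 0.1567]
ee_rot: [-0.081, 0.702, 0.081, 0.703]
wrist_force: [-0.2, 0.1, 0.2]
grip_width: 0.0782
```

```bash
python3 - <<'E'
from h import *
p,q,s=pose();print(p,s['grip_width'],s['clock'],s['wrist_force'],s['joint_pos'].round(2))
print('yaw',np.degrees(np.arctan2(*q.as_matrix()[[1,0],1])))
# arrow: centroid avg, tip direction
cen=np.array([427.7,-233.0]); a=np.radians(180-56.7); u=np.array([np.cos(a),np.sin(a)]); print('tip dir',u)
o=cen+5.8*u; g=o-12*u; print('origin',o,'grasp',g)
cmd((*g,150,33.3),(*g,33,33.3))
E
```

```text
[471.10218222 110.42777993 156.7445493 ] 0.07822205597376689 5.45 [-0.19027104  0.0547301   0.19646791] [ 0.07  0.37  1.77 -0.    1.   -1.73]
yaw 103.12236393569817
tip dir [-0.54902282  0.83580736]
origin [ 424.51566766 -228.1523173 ] grasp [ 431.10394147 -238.18200564]
[1.219, 0.001, -0.0] [0.27, -13.22, -4.72]
[1.219, 0.001, -0.0] [4.95, -13.22, -4.73]
```

Keeper swung to about 91°. Next, move over the arrow tile.

>>> carry_out --commands '[[[0.18, 0, 0], [0.2, -2.2, -0.8], 100], [[0.36, 0, 0], [0.3, -4.4, -1.6], 100], [[0.54, 0, 0], [0.3, -6.6, -2.4], 100], [[0.72, 0, 0], [0.3, -8.8, -3.2], 100], [[0.9, 0, 0], [0.3, -11, -4], 100], [[1.08, 0, 0], [0.3, -12.4, -4.5], 100], [[1.22, 0, 0], [1, -13.2, -4.7], 100], [[1.22, 0, 0], [2, -13.2, -4.7], 100]]'

```text
clock: 6.45
ee_pos: [0.4312, -0.2393, 0.1051]
ee_rot: [0.337, 0.621, -0.338, 0.621]
wrist_force: [0.3, 0.5, 0.1]
grip_width: 0.0851
```

```bash
python3 - <<'E'
from h import *
p,q,s=pose();print(p,s['grip_width'],s['clock'])
print('yaw',np.degrees(np.arctan2(*q.as_matrix()[[1,0],1])))
cmd((431.1,-238.2,33,33.3))
c=shot('scene');d=shot('top')
im=np.zeros((600,800,3),np.uint8)
im[:,:500]=cv2.resize(c['frame'][155:275,150:250],(500,600),interpolation=cv2.INTER_CUBIC)
im[:,500:]=cv2.resize(d['frame'][150:250,250:300],(300,600),interpolation=cv2.INTER_CUBIC)
cv2.imwrite('pics/arrow.png',im[:,:,::-1])
E
```

```text
[ 431.20323013 -239.33241773  105.08247206] 0.08508825824353032 6.45
yaw 32.984927103164765
[-0.005, 0.0, 0.0] [2.88, 0.02, -0.04]
```

View pics/arrow.png

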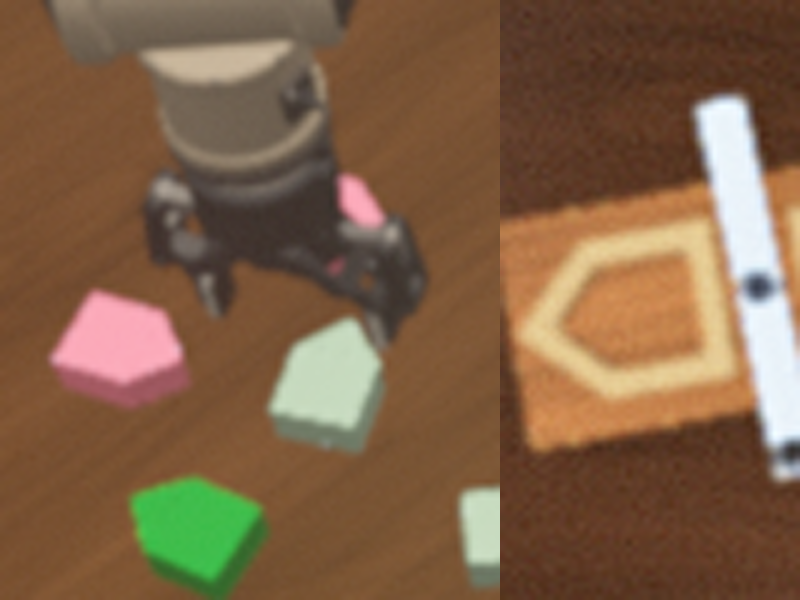

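The keeper lies across at (745,285), clear of both pockets. The gripper is open above the pale arrow at (330,385) and the neighbours are clear. Descend and grip.

>>> carry_out --commands '[[[0, 0, 0], [1, 0, 0], 100], [[0, 0, 0], [2, 0, 0], 100], [[0, 0, 0], [2.6, 0, 0], 100], [[0, 0, 0], [2.85, 0, 0], 100], [[0, 0, 0], [2.85, 0, 0], 80], [[0, 0, 0], [2.85, 0, 0], 50], [[0, 0, 0], [2.85, 0, 0], 45], [[0, 0, 0], [2.85, 0, 0], 45]]'

```text
clock: 7.55
ee_pos: [0.4322, -0.2381, 0.0364]
ee_rot: [0.336, 0.621, -0.336, 0.623]
wrist_force: [-1.5, 0.8, 5.1]
grip_width: 0.0482
```

>>> carry_out --commands '[[[0, 0, 0], [0, 0, 0], 40], [[0, 0, 0], [0, 0, 0], 40], [[0, 0, 0], [-0.5, 0, 0], 40], [[0, 0, 0], [-1, 0, 0], 40], [[0, 0, 0], [-2, 0, 0], 40], [[0, 0, 0], [-3, 0, 0], 40], [[0, 0, 0], [-4, 0, 0], 40], [[0, 0, 0], [-4, 0, 0], 40]]'

```text
clock: 8.55
ee_pos: [0.4326, -0.2385, 0.1376]
ee_rot: [0.336, 0.62, -0.336, 0.624]
wrist_force: [-0.7, 0.0, -1.4]
grip_width: 0.0482
```

```bash
python3 - <<'E'
from meas import *
p,q,s=pose();print(p,s['grip_width'],s['clock'],s['wrist_force'])
print('yaw',np.degrees(np.arctan2(*q.as_matrix()[[1,0],1])))
c=shot('scene')
im=cv2.resize(c['frame'][135:255,140:260],(600,600),interpolation=cv2.INTER_CUBIC)
cv2.imwrite('pics/held.png',im[:,:,::-1])
g=jig(0,63); print('target',g); cmd((*g,133,12.5),(*g,43,12.5))
E
```

```text
[ 432.58105399 -238.4967061   137.57502558] 0.04821432249290745 8.55 [-0.68160986  0.01146    -1.40293511]
yaw 33.235852015697326
target [543.66430432 191.90664845]
[0.362, 0.002, -0.001] [0.11, 13.16, -11.93]
[0.362, 0.002, -0.001] [3.71, 13.16, -11.94]
```

View pics/held.png

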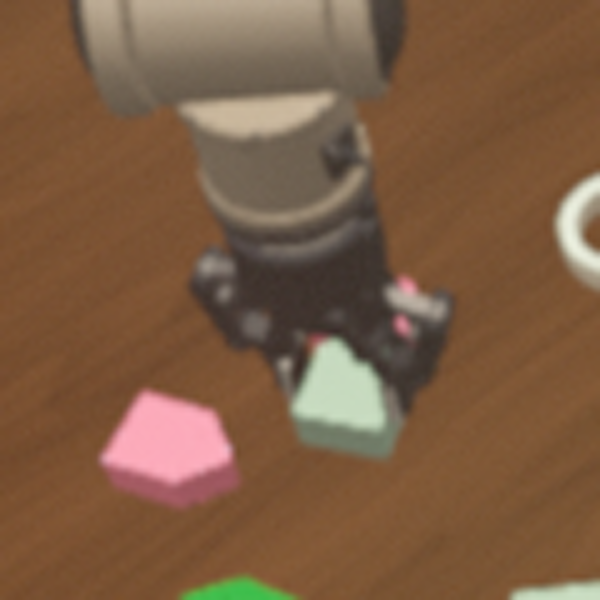

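Arrow gripped (about 48 mm, level in the jaws at (340,390)). Carry it over the arrow pocket.

```bash
python3 - <<'E'
from h import *
g=jig(0,62.45); print(g); cmd((*g,135,12.5))
E
```

```text
[543.78334611 191.36968564]
[0.362, 0.002, -0.001] [0.03, 13.16, -11.91]
```

>>> carry_out --commands '[[[0.05, 0, 0], [0.1, 1.6, -1.5], 40], [[0.1, 0, 0], [0.1, 3.3, -3], 40], [[0.15, 0, 0], [0.1, 5.1, -4.6], 40], [[0.2, 0, 0], [0.1, 6.8, -6.2], 40], [[0.25, 0, 0], [0.1, 8.5, -7.7], 40], [[0.3, 0, 0], [0.1, 10.1, -9.2], 40], [[0.34, 0, 0], [0.1, 11.7, -10.6], 40], [[0.36, 0, 0], [0.1, 13.16, -11.93], 40]]'

```text
clock: 9.6
ee_pos: [0.5429, 0.1938, 0.1313]
ee_rot: [0.442, 0.552, -0.443, 0.551]
wrist_force: [-0.5, -0.1, -0.8]
grip_width: 0.0485
```

>>> carry_out --commands '[[[0, 0, 0], [0.3, 0, 0], 40], [[0, 0, 0], [0.8, 0, 0], 40], [[0, 0, 0], [1.3, 0, 0], 40], [[0, 0, 0], [1.6, 0, 0], 40], [[0, 0, 0], [1.8, 0, 0], 40], [[0, 0, 0], [1.8, 0, 0], 40], [[0, 0, 0], [1.8, 0, 0], 40], [[0, 0, 0], [1.8, 0, 0], 40]]'

```text
clock: 10.6
ee_pos: [0.5436, 0.1921, 0.0881]
ee_rot: [0.442, 0.552, -0.442, 0.552]
wrist_force: [-0.1, 0.5, -0.5]
grip_width: 0.0483
```

```bash
python3 - <<'E'
from meas import *
p,q,s=pose();print(p,s['grip_width'],s['clock'],s['wrist_force'])
print('yaw',np.degrees(np.arctan2(*q.as_matrix()[[1,0],1])))
g=jig(0,62.45); cmd((*g,47,12.5))
c=shot('scene');d=shot('top')
im=np.zeros((600,800,3),np.uint8)
im[:,:500]=cv2.resize(c['frame'][115:215,300:383],(500,600),interpolation=cv2.INTER_CUBIC)
im[:,500:]=cv2.resize(d['frame'][150:250,250:300],(300,600),interpolation=cv2.INTER_CUBIC)
cv2.imwrite('pics/over.png',im[:,:,::-1])
# predicted tile top-corner pixels in the scene view
cs=np.array([[-25,40],[25,40],[25,85],[0,110],[-25,85]])
ct=jig(0,0); off=p[:2]-g
W=np.array([[*(jig(x,y)+off),p[2]-36.4+30] for x,y in cs])/1000
print(((proj(c,W)-[300,115])*6).round(0).tolist())
W[:,2]=.04; W[:,:2]-=off/1000
print(((proj(c,W)-[300,115])*6).round(0).tolist())
E
```

```text
[543.55229011 192.08645014  88.12925172] 0.048256446345121426 10.6 [-0.13444139  0.4581764  -0.47071047]
yaw 12.608744829621738
[0.002, 0.0, -0.001] [1.65, 0.0, 0.03]
[[221.0, 293.0], [306.0, 336.0], [351.0, 279.0], [334.0, 227.0], [267.0, 237.0]]
[[216.0, 346.0], [299.0, 389.0], [344.0, 332.0], [327.0, 280.0], [262.0, 290.0]]
```

View pics/over.png

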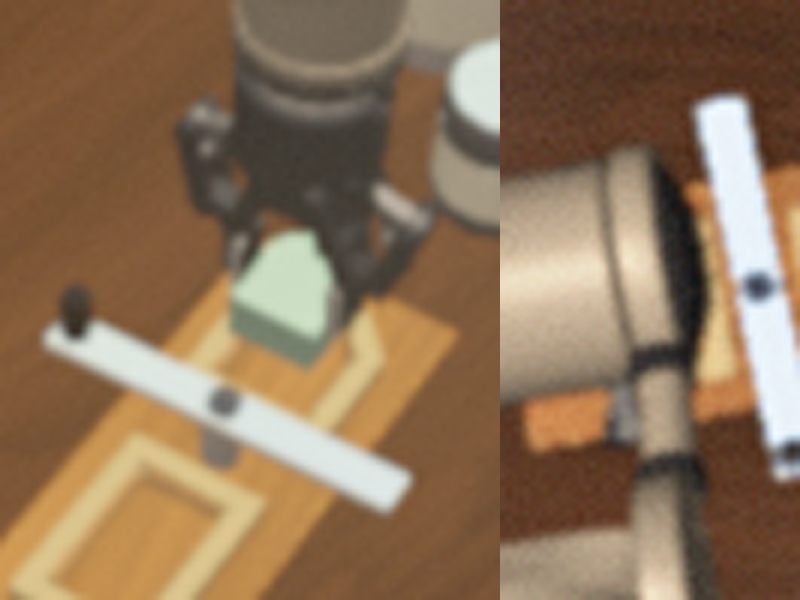

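Both views show the arrow over its pocket, back corners at about (232,293) and (317,334). They sit about 1.5 mm too far along jig +y relative to the scene-camera prediction. I'll correct by 1 mm and lower.

>>> carry_out --commands '[[[0, 0, 0], [0.4, 0, 0.07], 40], [[0, 0, 0], [0.8, 0, 0.07], 40], [[0, 0, 0], [1.05, 0, 0.07], 40], [[0, 0, 0], [1.2, 0, 0.07], 40], [[0, 0, 0], [1.35, 0, 0.07], 40], [[0, 0, 0], [1.45, 0, 0.07], 40], [[0, 0, 0], [1.55, 0, 0.07], 40], [[0, 0, 0], [1.55, 0, 0.07], 40]]'

```text
clock: 11.7
ee_pos: [0.5437, 0.1903, 0.0489]
ee_rot: [0.442, 0.552, -0.442, 0.552]
wrist_force: [0.0, -0.3, -0.2]
grip_width: 0.0481
```

>>> carry_out --commands '[[[0, 0, 0], [0.04, 0, 0], 40], [[0, 0, 0], [0.08, 0, 0], 40], [[0, 0, 0], [0.12, 0, 0], 40], [[0, 0, 0], [0.12, 0, 0], 40], [[0, 0, 0], [0.12, 0, 0], 40], [[0, 0, 0], [0.12, 0, 0], 40], [[0, 0, 0], [0.12, 0, 0], 40], [[0, 0, 0], [0.12, 0, 0], 40]]'

```text
clock: 12.7
ee_pos: [0.5438, 0.1903, 0.0464]
ee_rot: [0.442, 0.552, -0.442, 0.552]
wrist_force: [-1.6, -1.4, 5.5]
grip_width: 0.0487
```

Base at 10 mm with a 5 N touch and no side load on the way down: home. Release and rise.

>>> carry_out --commands '[[[0, 0, 0], [0, 0, 0], 65], [[0, 0, 0], [0, 0, 0], 75], [[0, 0, 0], [-0.05, 0, 0], 75], [[0, 0, 0], [-0.3, 0, 0], 75], [[0, 0, 0], [-1, 0, 0], 75], [[0, 0, 0], [-2, 0, 0], 75], [[0, 0, 0], [-3, 0, 0], 85], [[0, 0, 0], [-4, 0, 0], 100]]'

```text
clock: 13.7
ee_pos: [0.5439, 0.1904, 0.1482]
ee_rot: [0.442, 0.551, -0.442, 0.552]
wrist_force: [0.7, 0.0, 0.6]
grip_width: 0.0855
```

```bash
python3 - <<'E'
from h import *
p,q,s=pose();print(p,s['grip_width'],s['clock'],s['joint_pos'].round(2))
print('yaw',np.degrees(np.arctan2(*q.as_matrix()[[1,0],1])))
# bar long axis 54.3 -> jaw at -35.7 (or 144.3)
cmd((581.4,-206.5,125,-35.7),(581.4,-206.5,60,-35.7))
E
```

```text
[543.92665859 190.35248123 148.24226538] 0.0854519906169371 13.7 [ 0.2   0.53  1.52 -0.    1.09 -0.02]
yaw 12.604887878823455
[0.843, -0.001, -0.002] [0.93, -2.0, 15.82]
[0.843, -0.001, -0.002] [3.53, -2.01, 15.82]
```

>>> carry_out --commands '[[[0.13, 0, 0], [0.1, -0.3, 2.4], 100], [[0.26, 0, 0], [0.3, -0.6, 4.8], 100], [[0.39, 0, 0], [0.5, -0.9, 7.2], 100], [[0.52, 0, 0], [0.7, -1.2, 9.6], 100], [[0.65, 0, 0], [0.9, -1.5, 12], 100], [[0.78, 0, 0], [0.9, -1.8, 14.2], 100], [[0.843, 0, 0], [1.5, -2, 15.82], 100], [[0.843, 0, 0], [2.5, -2, 15.82], 100]]'

```text
clock: 14.7
ee_pos: [0.5822, -0.2107, 0.0853]
ee_rot: [0.631, 0.32, -0.629, 0.323]
wrist_force: [-0.2, 0.0, -0.4]
grip_width: 0.0856
```

```bash
python3 - <<'E'
from h import *
p,q,s=pose();print(p,s['grip_width'],s['clock'],s['joint_pos'].round(2))
cmd((581.4,-206.5,34,-35.7))
c=shot('scene');d=shot('top')
im=np.zeros((600,800,3),np.uint8)
im[:,:500]=cv2.resize(c['frame'][195:295,210:293],(500,600),interpolation=cv2.INTER_CUBIC)
im[:,500:]=cv2.resize(d['frame'][150:250,250:300],(300,600),interpolation=cv2.INTER_CUBIC)
cv2.imwrite('pics/bar.png',im[:,:,::-1])
E
```

```text
[ 582.19447995 -210.65422849   85.29383818] 0.08561058239897709 14.7 [-0.47  0.67  1.45 -0.    1.01  0.16]
[-0.005, -0.0, -0.005] [2.05, -0.13, -0.12]
```

View pics/bar.png

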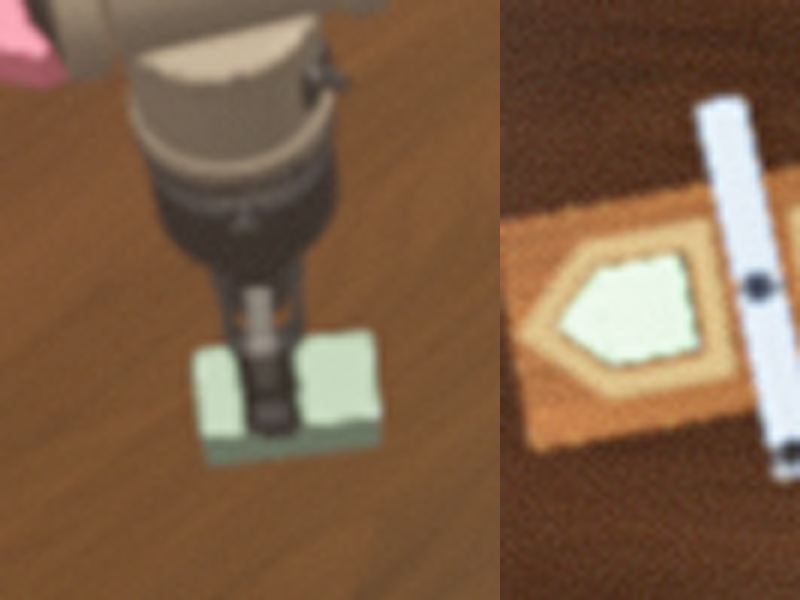

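The top view shows the arrow sitting inside its fence at (630,310). The gripper is over the middle of the rectangular tile. Check the settled pose.

```bash
python3 - <<'E'
from h import *
p,q,s=pose();print(p,s['clock'])
cmd((581.4,-206.5,33.5,-35.7))
E
```

```text
[ 579.74920847 -206.87752003   82.04226903] 14.8
[-0.002, 0.001, 0.004] [1.94, 0.05, -0.05]
```

>>> carry_out --commands '[[[0, 0, 0], [0.7, 0.05, -0.05], 100], [[0, 0, 0], [1.3, 0.05, -0.05], 100], [[0, 0, 0], [1.75, 0.05, -0.05], 100], [[0, 0, 0], [1.9, 0.05, -0.05], 100], [[0, 0, 0], [1.9, 0.05, -0.05], 80], [[0, 0, 0], [1.9, 0.05, -0.05], 50], [[0, 0, 0], [1.9, 0.05, -0.05], 40], [[0, 0, 0], [1.9, 0.05, -0.05], 35]]'

```text
clock: 15.8
ee_pos: [0.5835, -0.2066, 0.0369]
ee_rot: [0.63, 0.322, -0.629, 0.323]
wrist_force: [0.4, -0.2, 5.5]
grip_width: 0.0423
```

>>> carry_out --commands '[[[0, 0, 0], [0, 0, 0], 35], [[0, 0, 0], [0, 0, 0], 35], [[0, 0, 0], [-0.5, 0, 0], 35], [[0, 0, 0], [-1, 0, 0], 35], [[0, 0, 0], [-2, 0, 0], 35], [[0, 0, 0], [-3, 0, 0], 35], [[0, 0, 0], [-4, 0, 0], 35], [[0, 0, 0], [-4, 0, 0], 35]]'

```text
clock: 16.8
ee_pos: [0.5841, -0.2068, 0.1386]
ee_rot: [0.63, 0.321, -0.628, 0.324]
wrist_force: [-0.2, -0.1, -1.6]
grip_width: 0.0425
```

```bash
python3 - <<'E'
from h import *
p,q,s=pose();print(p,s['grip_width'],s['clock'],s['wrist_force'])
print('yaw',np.degrees(np.arctan2(*q.as_matrix()[[1,0],1])))
g=jig(0,-78);print(g);cmd((*g,135,12.5))
E
```

```text
[ 584.09106379 -206.80629614  138.59137117] 0.042505649628644476 16.8 [-0.15652882 -0.13821065 -1.58710174]
yaw -35.689894871127876
[574.18228989  54.24891144]
[-0.841, 0.001, -0.005] [0.12, -6.41, -8.25]
```

>>> carry_out --commands '[[[-0.12, 0, 0], [0.1, -0.8, -1], 35], [[-0.24, 0, 0], [0.1, -1.7, -2.2], 35], [[-0.36, 0, 0], [0.1, -2.6, -3.4], 35], [[-0.48, 0, 0], [0.1, -3.5, -4.6], 35], [[-0.6, 0, 0], [0.1, -4.5, -5.8], 35], [[-0.72, 0, 0], [0.1, -5.4, -7], 35], [[-0.84, 0, 0], [0.1, -6.4, -8.25], 35], [[-0.84, 0, 0], [0.1, -6.43, -8.28], 35]]'

```text
clock: 17.8
ee_pos: [0.5722, 0.0582, 0.1324]
ee_rot: [0.441, 0.553, -0.442, 0.551]
wrist_force: [-0.7, -0.2, -1.2]
grip_width: 0.0424
```

>>> carry_out --commands '[[[0, 0, 0], [0.3, 0, 0], 35], [[0, 0, 0], [0.8, 0, 0], 35], [[0, 0, 0], [1.3, 0, 0], 35], [[0, 0, 0], [1.6, 0, 0], 35], [[0, 0, 0], [1.8, 0, 0], 35], [[0, 0, 0], [1.8, 0, 0], 35], [[0, 0, 0], [1.8, 0, 0], 35], [[0, 0, 0], [1.8, 0, 0], 35]]'

```text
clock: 18.8
ee_pos: [0.5734, 0.0556, 0.0889]
ee_rot: [0.443, 0.551, -0.443, 0.551]
wrist_force: [-0.5, -0.0, -0.6]
grip_width: 0.0421
```

```bash
python3 - <<'E'
from meas import *
p,q,s=pose();print(p,s['grip_width'],s['clock'],s['wrist_force'])
print('yaw',np.degrees(np.arctan2(*q.as_matrix()[[1,0],1])))
g=jig(0,-77.2);print(g);cmd((*g,47,12.5))
c=shot('scene')
im=cv2.resize(c['frame'][125:225,290:390],(600,600),interpolation=cv2.INTER_CUBIC)
cv2.imwrite('pics/over2.png',im[:,:,::-1])
cs=np.array([[-22,-38],[22,-38],[22,-118],[-22,-118]])
off=p[:2]-g
W=np.array([[*(jig(x,y)+off),p[2]-37+30] for x,y in cs])/1000
print(((proj(c,W)-[289.5,124.5])*6-.5).round(0).tolist())
E
```

```text
[573.43823802  55.64948769  88.88174597] 0.0421076167006959 18.8 [-0.49887027 -0.00613958 -0.64046285]
yaw 12.440602875935499
[574.0091382   55.02994825]
[-0.001, 0.0, -0.001] [1.68, 0.02, 0.03]
[[204.0, 339.0], [280.0, 379.0], [191.0, 491.0], [114.0, 448.0]]
```

View pics/over2.png

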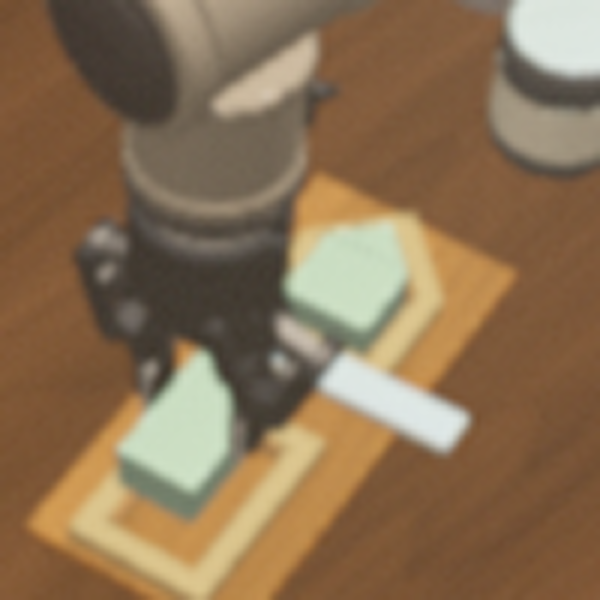

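The near-end corners are at (193,490) and (118,447), against (194,491) and (118,448) predicted with the scene camera's offset: aligned. Lower it.

>>> carry_out --commands '[[[0, 0, 0], [0.4, 0.02, 0.03], 35], [[0, 0, 0], [0.8, 0.02, 0.03], 35], [[0, 0, 0], [1.05, 0.02, 0.03], 35], [[0, 0, 0], [1.2, 0.02, 0.03], 35], [[0, 0, 0], [1.35, 0.02, 0.03], 35], [[0, 0, 0], [1.45, 0.02, 0.03], 35], [[0, 0, 0], [1.55, 0.02, 0.03], 35], [[0, 0, 0], [1.55, 0.02, 0.03], 35]]'

```text
clock: 19.85
ee_pos: [0.5738, 0.0551, 0.0496]
ee_rot: [0.443, 0.551, -0.443, 0.551]
wrist_force: [0.2, 0.2, -1.0]
grip_width: 0.0421
```

>>> carry_out --commands '[[[0, 0, 0], [0.04, 0, 0], 35], [[0, 0, 0], [0.08, 0, 0], 35], [[0, 0, 0], [0.12, 0, 0], 35], [[0, 0, 0], [0.12, 0, 0], 35], [[0, 0, 0], [0.12, 0, 0], 35], [[0, 0, 0], [0.12, 0, 0], 35], [[0, 0, 0], [0.12, 0, 0], 35], [[0, 0, 0], [0.12, 0, 0], 35]]'

```text
clock: 20.85
ee_pos: [0.5739, 0.0551, 0.0469]
ee_rot: [0.443, 0.551, -0.443, 0.551]
wrist_force: [-1.6, 3.8, 4.2]
grip_width: 0.042
```

>>> carry_out --commands '[[[0, 0, 0], [0, 0, 0], 60], [[0, 0, 0], [0, 0, 0], 70], [[0, 0, 0], [-0.05, 0, 0], 70], [[0, 0, 0], [-0.3, 0, 0], 70], [[0, 0, 0], [-1, 0, 0], 70], [[0, 0, 0], [-2, 0, 0], 70], [[0, 0, 0], [-3, 0, 0], 60], [[0, 0, 0], [-3.6, 0, 0], 40]]'

```text
clock: 21.85
ee_pos: [0.5746, 0.055, 0.1393]
ee_rot: [0.444, 0.55, -0.442, 0.552]
wrist_force: [-0.5, -0.3, -0.5]
grip_width: 0.0351
```

```bash
python3 - <<'E'
from meas import *
p,q,s=pose();print(p,s['grip_width'],s['clock'])
cmd((471.3,110.3,125,103),(471.3,110.3,76,103))
E
```

```text
[574.55583954  54.98143258 139.25833332] 0.035089831400506304 21.85
[-1.581, 0.003, -0.002] [0.56, -3.56, -3.05]
[-1.581, 0.003, -0.002] [2.52, -3.56, -3.05]
```

>>> carry_out --commands '[[[-0.186, 0, 0], [0.1, -0.45, -0.4], 32], [[-0.372, 0, 0], [0.2, -0.9, -0.8], 32], [[-0.558, 0, 0], [0.3, -1.35, -1.2], 32], [[-0.744, 0, 0], [0.4, -1.8, -1.6], 32], [[-0.93, 0, 0], [0.5, -2.3, -2], 32], [[-1.116, 0, 0], [0.5, -2.8, -2.4], 32], [[-1.3, 0, 0], [0.5, -3.2, -2.75], 32], [[-1.48, 0, 0], [0.5, -3.56, -3.05], 32]]'

```text
clock: 22.85
ee_pos: [0.4701, 0.1105, 0.1247]
ee_rot: [-0.047, 0.705, 0.047, 0.706]
wrist_force: [-0.2, 0.3, -0.4]
grip_width: 0.0274
```

>>> carry_out --commands '[[[-0.1, 0, 0], [0, 0, 0], 32], [[-0.1, 0, 0], [0, 0, 0], 32], [[-0.1, 0, 0], [0, 0, 0], 32], [[-0.1, 0, 0], [0, 0, 0], 32], [[-0.1, 0, 0], [0, 0, 0], 32], [[-0.1, 0, 0], [0, 0, 0], 32], [[-0.1, 0, 0], [0, 0, 0], 32], [[-0.1, 0, 0], [0, 0, 0], 32]]'

```text
clock: 23.85
ee_pos: [0.4705, 0.1103, 0.1242]
ee_rot: [-0.08, 0.703, 0.08, 0.703]
wrist_force: [0.3, 0.3, -1.2]
grip_width: 0.0271
```

```bash
python3 - <<'E'
from meas import *
p,q,s=pose();print(p,s['grip_width'],s['clock'])
cmd((471.3,110.3,76,103))
c=shot('scene');d=shot('top')
im=np.zeros((600,800,3),np.uint8)
im[:,:400]=cv2.resize(c['frame'][115:215,290:357],(400,600),interpolation=cv2.INTER_CUBIC)
im[:,400:]=cv2.resize(d['frame'][160:235,245:345],(400,300),interpolation=cv2.INTER_CUBIC).repeat(2,0) if 0 else 0
im[:300,400:]=cv2.resize(d['frame'][160:235,245:345],(400,300),interpolation=cv2.INTER_CUBIC)
cv2.imwrite('pics/knob2.png',im[:,:,::-1])
E
```

```text
[470.51997001 110.27573351 124.20290119] 0.027113627193186975 23.85
[-0.001, -0.0, 0.0] [1.93, -0.01, 0.03]
```

View pics/knob2.png

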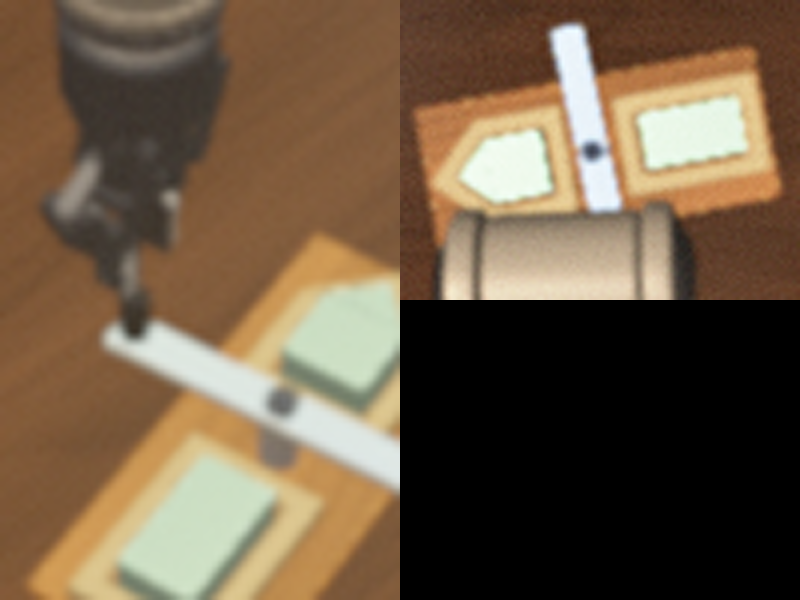

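Both tiles sit inside their fences (top crop, (505,165) and (692,132)); the gripper is above the knob at (135,310). Descend and pinch.

>>> carry_out --commands '[[[0, 0, 0], [0.5, 0, 0.02], 32], [[0, 0, 0], [1, 0, 0.02], 32], [[0, 0, 0], [1.5, 0, 0.02], 32], [[0, 0, 0], [1.93, 0, 0.02], 32], [[0, 0, 0], [1.93, 0, 0.02], 26], [[0, 0, 0], [1.93, 0, 0.02], 10], [[0, 0, 0], [1.93, 0, 0.02], 10], [[0, 0, 0], [1.93, 0, 0.02], 10]]'

```text
clock: 24.95
ee_pos: [0.4708, 0.1104, 0.0759]
ee_rot: [-0.08, 0.703, 0.08, 0.702]
wrist_force: [-0.3, -0.2, -5.8]
grip_width: 0.0137
```

```bash
python3 - <<'E'
from h import *
p,q,s=pose();print(p,s['grip_width'],s['clock'],s['wrist_force'])
v=p[:2]-PIV; r=np.hypot(*v); a0=np.degrees(np.arctan2(v[1],v[0]))%360; y0=np.degrees(np.arctan2(*q.as_matrix()[[1,0],1]))
print(r,a0-90-JY,y0)
T=[]
for i in range(1,9):
    d=-10.5*i; t=np.radians(a0+d); T.append((PIV[0]+r*np.cos(t),PIV[1]+r*np.sin(t),p[2],y0+d))
cmd(*T)
E
```

```text
[470.83837862 110.37403482  75.87222158] 0.013704639370548617 24.95 [-0.26442334 -0.18122343 -5.7655259 ]
88.75050001515064 90.54071567305795 102.95968766410456
[0.183, -0.0, 0.0] [-0.0, 0.65, 0.06]
[0.367, -0.0, 0.0] [-0.0, 1.27, 0.23]
[0.55, -0.0, 0.0] [-0.0, 1.86, 0.52]
[0.733, -0.0, 0.0] [-0.0, 2.38, 0.91]
[0.916, -0.0, 0.0] [-0.0, 2.82, 1.38]
[1.1, -0.0, 0.0] [-0.0, 3.17, 1.93]
[1.283, -0.0, 0.0] [-0.0, 3.41, 2.54]
[1.466, -0.0, 0.0] [-0.0, 3.54, 3.17]
```

>>> carry_out --commands '[[[0.183, 0, 0], [0, 0.65, 0.06], 10], [[0.367, 0, 0], [0, 1.27, 0.23], 10], [[0.55, 0, 0], [0, 1.86, 0.52], 10], [[0.733, 0, 0], [0, 2.38, 0.91], 10], [[0.916, 0, 0], [0, 2.82, 1.38], 10], [[1.1, 0, 0], [0, 3.17, 1.93], 10], [[1.283, 0, 0], [0, 3.41, 2.54], 10], [[1.466, 0, 0], [0, 3.54, 3.17], 10]]'

```text
clock: 25.95
ee_pos: [0.5278, 0.215, 0.0758]
ee_rot: [0.412, 0.575, -0.413, 0.574]
wrist_force: [-2.1, -2.3, -2.4]
grip_width: 0.0136
```

```bash
python3 - <<'E'
from h import *
p,q,s=pose();print(p,s['grip_width'],s['clock'],s['wrist_force'])
v=p[:2]-PIV; r=np.hypot(*v); a0=np.degrees(np.arctan2(v[1],v[0]))%360; y0=np.degrees(np.arctan2(*q.as_matrix()[[1,0],1]))
print(r,a0-90-JY,y0)
for k in (4,2,0):
    t=np.radians(90+JY+k); cmd((PIV[0]+88.4*np.cos(t),PIV[1]+88.4*np.sin(t),76,JY+k))
E
```

```text
[527.8099818  214.95473671  75.80644297] 0.013633106649180948 25.95 [-2.06639371 -2.33493894 -2.43564495]
89.5497887917353 6.727156292103828 18.63354771879235
[0.037, -0.0, 0.002] [-0.01, 0.17, 0.05]
[0.072, -0.0, 0.002] [-0.01, 0.29, 0.05]
[0.107, -0.0, 0.002] [-0.01, 0.41, 0.07]
```

>>> carry_out --commands '[[[0.018, 0, 0], [0, 0.08, 0.02], 10], [[0.035, 0, 0], [0, 0.16, 0.04], 10], [[0.055, 0, 0], [0, 0.22, 0.05], 10], [[0.072, 0, 0], [0, 0.28, 0.05], 10], [[0.085, 0, 0], [0, 0.33, 0.05], 10], [[0.095, 0, 0], [0, 0.37, 0.06], 10], [[0.107, 0, 0], [0, 0.41, 0.06], 10], [[0.107, 0, 0], [0, 0.41, 0.06], 10]]'

```text
clock: 26.95
ee_pos: [0.537, 0.2174, 0.0758]
ee_rot: [0.44, 0.554, -0.44, 0.552]
wrist_force: [-4.3, 5.7, -2.9]
grip_width: 0.0142
```

>>> carry_out --commands '[[[0, 0, 0], [0, 0.01, 0], 10], [[0, 0, 0], [0, 0.02, 0], 10], [[0, 0, 0], [0, 0.03, 0], 10], [[0, 0, 0], [0, 0.04, 0], 10], [[0, 0, 0], [0, 0.04, 0], 10], [[0, 0, 0], [0, 0.04, 0], 10], [[0, 0, 0], [0, 0.04, 0], 10], [[0, 0, 0], [0, 0.04, 0], 10]]'

```text
clock: 27.95
ee_pos: [0.5376, 0.2176, 0.0758]
ee_rot: [0.44, 0.555, -0.44, 0.552]
wrist_force: [-4.8, 6.5, -1.8]
grip_width: 0.0139
```

>>> carry_out --commands '[[[0, 0, 0], [0, 0.02, 0], 10], [[0, 0, 0], [0, 0.04, 0], 10], [[0, 0, 0], [0, 0.06, 0], 10], [[0, 0, 0], [0, 0.08, 0], 10], [[0, 0, 0], [0, 0.08, 0], 10], [[0, 0, 0], [0, 0.08, 0], 10], [[0, 0, 0], [0, 0.08, 0], 10], [[0, 0, 0], [0, 0.08, 0], 10]]'

```text
clock: 28.95
ee_pos: [0.5378, 0.2177, 0.0757]
ee_rot: [0.439, 0.556, -0.441, 0.551]
wrist_force: [-11.0, 4.3, 2.6]
grip_width: 0.0141
```

Motion stopped (0.2 mm for 2 mm commanded) with the force up to 10 N: the stop. Release and rise.

>>> carry_out --commands '[[[0, 0, 0], [0, 0, 0], 32], [[0, 0, 0], [0, -0.04, 0], 32], [[0, 0, 0], [0, -0.08, 0], 32], [[0, 0, 0], [0, -0.08, 0], 32], [[0, 0, 0], [-0.6, -0.08, 0], 32], [[0, 0, 0], [-1.6, -0.08, 0], 32], [[0, 0, 0], [-3, -0.08, 0], 32], [[0, 0, 0], [-5, -0.08, 0], 32]]'

```text
clock: 29.95
ee_pos: [0.539, 0.2164, 0.2022]
ee_rot: [0.44, 0.553, -0.441, 0.552]
wrist_force: [0.3, -0.0, -0.3]
grip_width: 0.0278
```

>>> carry_out --commands '[[[0, 0, 0], [-0.5, 0, 2], 32], [[0, 0, 0], [-0.5, 0, 4.4], 32], [[0, 0, 0], [-0.5, -1, 6.8], 32], [[0, 0, 0], [-0.5, -2, 9.2], 32], [[0, 0, 0], [-0.5, -3, 11.6], 32], [[0, 0, 0], [-0.5, -4, 14], 32], [[0, 0, 0], [-0.5, -4, 15], 32], [[0, 0, 0], [-0.5, -4, 15], 32]]'

```text
clock: 30.95
ee_pos: [0.5253, -0.1739, 0.2144]
ee_rot: [0.442, 0.551, -0.442, 0.553]
wrist_force: [-0.4, 0.7, -0.3]
grip_width: 0.0272
```

```bash
python3 - <<'E'
from meas import *
p,q,s=pose();print(p,s['clock'])
c=shot('scene');d=shot('top')
def white(im):
    h=cv2.cvtColor(im,cv2.COLOR_RGB2HSV); return cv2.inRange(h,(0,0,150),(180,28,255))
print('jig',*shape(d,orange,(235,160,355,235),.01))
print('keeper',*shape(d,white,(250,170,345,225),.051))
im=np.zeros((600,800,3),np.uint8)
im[:300]=cv2.resize(d['frame'][110:290,190:490],(800,480),interpolation=cv2.INTER_CUBIC)[80:380]
im[300:,:400]=cv2.resize(c['frame'][140:240,285:385],(400,300),interpolation=cv2.INTER_CUBIC)
im[300:,400:]=cv2.resize(c['frame'],(480,300))[:,:400]
cv2.imwrite('pics/end.png',im[:,:,::-1])
E
```

```text
[ 525.33079756 -173.91436644  214.4271045 ] 30.95
jig [556.49119746 128.99899294] [556.69677734 128.75408936] 284.6795349121094 128.26231384277344 -77.54859352111816 35296.759918732554
keeper [559.37848156 116.30734965] [559.67956543 121.03172302] 220.9315643310547 50.17233657836914 -76.14848518371582 7323.272110411257
```

View pics/end.png

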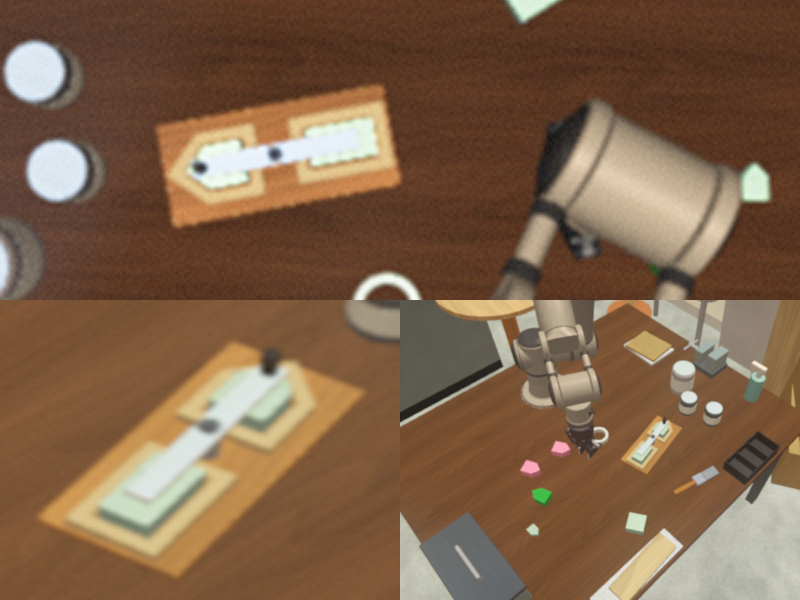

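The keeper lies along the jig over both seated tiles, with the knob at (201,168) and the pivot at (274,154); the other objects look unmoved. One numeric check of the keeper angle, then hand in.

```bash
python3 - <<'E'
from meas import *
d=shot('top')
def dark(im): return cv2.inRange(im.max(2),0,110)
P=[]
for bx,z in(((259,196,272,210),.081),((286,190,300,206),.055)):
    im=d['frame'][bx[1]:bx[3],bx[0]:bx[2]]
    w=np.clip(150-im.max(2).astype(float),0,None); n,l,st,ce=cv2.connectedComponentsWithStats((w>20).astype(np.uint8))
    i=1+st[1:,4].argmax(); uv=ce[i]+bx[:2]; P.append(ray(d,uv,z)[0,:2]*1000); print(uv,st[i],P[-1])
v=P[0]-P[1]; print(np.hypot(*v),np.degrees(np.arctan2(v[1],v[0]))-102.5)
# knob z uncertainty: mid-height too
print(manip.read_state()['joint_velocities'].round(3))
E
```

```text
[264.38461538 202.38461538] [ 4  5  4  4 13] [537.86554593 212.80567827]
[292.66666667 197.11111111] [5 6 4 3 9] [557.42582976 129.02868431]
86.03016575710475 0.6420118205411711
[ 0.017 -0.001  0.006 -0.002 -0.002 -0.   ]
```

```bash
python3 -c "
from bench import manip
print(manip.job_done())"
```

```text
the job is handed in; nothing more can be done
None
```

The jig is loaded and handed in at about 31 s of the 69 s allowed. The keeper bar was swung clear, the arrow tile and then the rectangular tile were lowered into their pockets, and the keeper was led back to its stop.

- **Tiles:** Each was lowered until its base was about 10 mm above the table (the pocket floor), touching down with about 5 N. The final views show both inside their fences under the bar.
- **Keeper:** At the stop it moved only about 0.2 mm for 2 mm commanded, and the force rose to about 10 N. From the pinched knob, the keeper angle came out at about 0.2°.
- **Other objects:** The ones visible in the last views look unmoved. I did not measure them, and the arm hid part of the table in each view.

**Checks that disagreed:**
- The two cameras differ by 2–3 mm, so I averaged them for the pickups and the jig.
- The last picture puts the keeper at 0.6°, which is within pixel error.
- A colour-mask fit of the closed keeper failed because it merged with the pale tiles, so I did not use it.

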